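Release the latched mode key on the microscope lamp console

TASK

Three of the four white mode keys on the grey microscope-lamp console are up, and one is already latched down. With the fingertips, tap each key lightly in turn, beginning with the key beside the green lamp and going along the row, to find the latched one without pushing any key right in; only after all four taps press that latched key fully down and let go so that it pops up. Do not push any of the other three keys in, and leave the practice eye, the syringe and the jar where they are.

Things in the scene. Friction and masses are not known exactly. Their poses are not given: they have to be found in the camera images.
- console: Fixed grey control box, 130 x 310 mm and 55 mm high, on the table. Origin at the centre of its underside; z up, y along the row of keys towards the end with the green lamp, x across the row, away from the robot. The green lamp (24 mm across, standing 6 mm proud) is on the top 118 mm from the centre towards +y.
- place1 (a point): Fixed point on the console's flat top (55 mm above the table), under the middle of the first key, beside the green lamp. The four places lie in a straight line 52 mm apart.
- place2 (a point): Fixed point on the console's flat top (55 mm above the table), under the middle of the second key. The four places lie in a straight line 52 mm apart.
- place3 (a point): Fixed point on the console's flat top (55 mm above the table), under the middle of the third key. The four places lie in a straight line 52 mm apart.
- place4 (a point): Fixed point on the console's flat top (55 mm above the table), under the middle of the fourth key, farthest from the lamp. The four places lie in a straight line 52 mm apart.
- cap_a (a point): One of four identical white square key caps, 26 x 26 mm; the point is the middle of its top face, z up, x and y as the console's. Any of the caps may be at any of the four places. The top face is 16 mm above the console's flat top when the key is up, 11 mm when it is latched down and 6 mm when pressed right in; gaps of 26 mm between caps.
- cap_b (a point): One of four identical white square key caps, 26 x 26 mm; the point is the middle of its top face, z up, x and y as the console's. Any of the caps may be at any of the four places. The top face is 16 mm above the console's flat top when the key is up, 11 mm when it is latched down and 6 mm when pressed right in; gaps of 26 mm between caps.
- cap_c (a point): One of four identical white square key caps, 26 x 26 mm; the point is the middle of its top face, z up, x and y as the console's. Any of the caps may be at any of the four places. The top face is 16 mm above the console's flat top when the key is up, 11 mm when it is latched down and 6 mm when pressed right in; gaps of 26 mm between caps.
- cap_d (a point): One of four identical white square key caps, 26 x 26 mm; the point is the middle of its top face, z up, x and y as the console's. Any of the caps may be at any of the four places. The top face is 16 mm above the console's flat top when the key is up, 11 mm when it is latched down and 6 mm when pressed right in; gaps of 26 mm between caps.
- key_a (a joint): How far the key of cap_a is down, in m: 0 up, 0.005 latched, 0.010 bottom stop. An up key yields from 1.2 N, rising 0.4 N per mm to 5.2 N at the bottom. A latched key is firm up to 3.2 N, then yields at 0.4 N per mm; past about 0.0085 its catch lets go for good and it springs up to 0 once let go. Taps above 0.007 change nothing; an up key past 0.008 counts as pushed in.
- key_b (a joint): How far the key of cap_b is down, in m: 0 up, 0.005 latched, 0.010 bottom stop. An up key yields from 1.2 N, rising 0.4 N per mm to 5.2 N at the bottom. A latched key is firm up to 3.2 N, then yields at 0.4 N per mm; past about 0.0085 its catch lets go for good and it springs up to 0 once let go. Taps above 0.007 change nothing; an up key past 0.008 counts as pushed in.
- key_c (a joint): How far the key of cap_c is down, in m: 0 up, 0.005 latched, 0.010 bottom stop. An up key yields from 1.2 N, rising 0.4 N per mm to 5.2 N at the bottom. A latched key is firm up to 3.2 N, then yields at 0.4 N per mm; past about 0.0085 its catch lets go for good and it springs up to 0 once let go. Taps above 0.007 change nothing; an up key past 0.008 counts as pushed in.
- key_d (a joint): How far the key of cap_d is down, in m: 0 up, 0.005 latched, 0.010 bottom stop. An up key yields from 1.2 N, rising 0.4 N per mm to 5.2 N at the bottom. A latched key is firm up to 3.2 N, then yields at 0.4 N per mm; past about 0.0085 its catch lets go for good and it springs up to 0 once let go. Taps above 0.007 change nothing; an up key past 0.008 counts as pushed in.
- eye_model_center (a point): Loose practice eye: a skin-coloured dome on a 98 mm round foot, about 55 mm high, standing in the blue tray beyond the console. Point on its axis 23 mm above its underside. Leave alone.
- syringe_center (a point): Loose clear capped syringe with an orange cap, about 150 mm long and 15 mm thick, lying on the table between robot and console. Point in the middle of its barrel. Leave alone.
- jar_center (a point): Loose small amber jar, 44 mm across and 50 mm high, on the table beside the console's end away from the lamp. Point at half height. Leave alone.

How it is judged:
By the outcome, as a careful person would: the job done as asked, in the order asked, and still so for the second after the job is handed in, with the robot touching nothing.
It also fails if it takes over 48 s, if anything falls off the work surface, if the arm or the gripper's body presses on something with over 40 N, if the wrist force passes 120 N, or if a joint passes its speed limit or range.

ROBOT

A 6-joint arm with a two-finger parallel gripper is mounted at the origin on the work surface. World frame = base frame: x ahead of the robot, y to its left, z up, the work surface at z = 0. Lengths are in mm, angles in degrees, forces in N, time in s.
With the tool pointing down it reaches from about 300 to 850 mm from the base axis. Payload 4.2 kg.
Tool frame: the origin (TCP) lies midway between the tips of the shut fingers; the grasp point (between the pads) lies 19 mm behind it; z points along the fingers, y is the direction in which the jaws open and shut (so a half turn about z gives the same grasp; the last joint's range is limited). The gripper opens to 91 mm and grips with 3 to 60 N. Pads are 32 mm wide; open, the fingers measure 118 mm over their backs; the gripper's body (76 mm by 178 mm) begins 60 mm behind the grasp point.
Start: joints at [73.625, 18.312, 89.639, -0, 72.044, -1.146], TCP at [151.043, 554.823, 213.976] pointing down, gripper open.
Joint ranges: [-177.97, 177.97], [-48.28, 115.42], [12.27, 149.76], [-77.06, 257.06], [2.81, 150.46], [-146.56, 146.56]. Speed limits (degrees/s): [147.25, 147.25, 180, 180, 180, 180].

INTERFACE

Orientations are given as a 3x3 rotation matrix whose columns are the frame's x, y, z axes.
In Python, from station import status, camera, camera_params, bot gives the robot as it stands. The module is installed in compiled form; this text tells all that it offers.
- The arm moves only by the tool step_arm, never from a script. Its argument "commands" is a list of rows, each a list of 7 numbers: the shift along the tool's x, y, z in mm, then the turn, a rotation vector about the tool's x, y, z in rad, then the gripper's target within -1 to 1 (shut at 1, half-way at 0, fully open at -1). In form: [[dx, dy, dz, rx, ry, rz, grip], ...]. A call has 1 to 20 rows; each row is the pose to reach, as a shift and turn from the pose commanded when the call began, along the tool's axes at that moment; what a row does not reach only later rows make up. A row lasts 1/8 s, in which the tool goes at most 62.5 mm and 10.7 degrees, less where a joint would pass 70% of its speed; a pose out of reach is approached as far as the arm can. A call with a gripper value outside its range is refused whole. The fingers move at their own pace and stop on an object; "force" is the grip in N (left out, the last holds). Time passes only in rows, so rows that repeat a pose let the fingers close. It gives the time, the measured TCP pose, the force and the opening at its end, in the units of the state.
- status.get_obs(): the state, without advancing time (a new reading comes with each control period).
- camera(name): name is "side" or "top" or "wrist"; returns (picture, depth): 480x640x3 uint8, red, green, blue; 480x640 float32, mm along the optical axis (not along the pixel's ray), 0 where there is no reading.
- camera_params(name): a dict with "camera_matrix" (3x3 intrinsics, pixels), "R" (3x3) and "t" (3): a world point X has camera coordinates R X + t. Camera axes: x right, y down, z forward; pixel columns grow to the right and rows downward; lengths in mm; the calibration is good to about 2 mm. A picture is of the moment at which its call begins: read the wrist's pose just before it. camera_params takes no time and is no camera call; for the wrist camera it gives the pose at the moment of the call.
- bot.finish_job(): hands the job in, once; it reports no verdict.
The state is a dict: "time": time; "joint_pos": joint angles; "qd": joint speeds; "effort": joint torques, N m; "tcp_pos": TCP position; "tcp_rot": TCP orientation; "wrist_force": force on the tool from outside, world axes, zero at the start; "torque": the same for the moment, N m; "gripper_width": opening from 0.0 (shut) to 1.0 (fully open).
Only numpy, scipy, OpenCV 4.12 (cv2) and the standard library are available. Lean on these libraries where they do the work, as an engineer would, in place of code of your own. Each camera call takes 0.05 s, during which the arm holds its last target.

## Working session

There is one attempt and no reset: what is moved stays moved. The work goes in short steps, Python scripts to look and compute and a tool call to move; the robot and the scene stay as the last step left them, time stands still between calls to the robot, and variables do not carry over. Pictures are saved under pics/ and viewed, and the job is handed in when it is done.

Besides the shell and the picture viewer there is one more tool, called after "Request:" as name([rows], argument=value, ...), one row to a line, values as JSON. step_arm: Moves the arm, as the interface text tells. Its arguments: {"type":"object","properties":{"commands":{"type":"array","items":{"type":"array","items":{"type":"number"}}},"force":{"type":"number"}},"required":["commands"]}

```bash
mkdir -p pics; python3 - <<'E'
from station import status,camera,camera_params
import cv2,numpy as np
o=status.get_obs();print({k:np.round(v,3).tolist() for k,v in o.items()})
for n in("top","side","wrist"):
    p=camera_params(n);im,d=camera(n);cv2.imwrite(f"pics/{n}0.png",im[:,:,::-1]);np.savez(f"{n}0.npz",im=im,d=d,K=p["camera_matrix"],R=p["R"],t=p["t"])
E
```

```text
{'time': 0.0, 'joint_pos': [73.624, 18.351, 89.707, 0.001, 72.044, -1.147], 'qd': [-0.048, -0.029, 0.027, 0.033, 0.138, 0.027], 'effort': [-0.0, -41.245, -23.198, 0.073, 0.046, -0.0], 'tcp_pos': [150.901, 554.311, 213.122], 'tcp_rot': [[-0.965, 0.263, -0.001], [0.263, 0.965, -0.002], [0.0, -0.002, -1.0]], 'wrist_force': [0.601, 0.251, -0.004], 'torque': [0.019, 0.022, -0.041], 'gripper_width': 0.999}
```

View pics/top0.png

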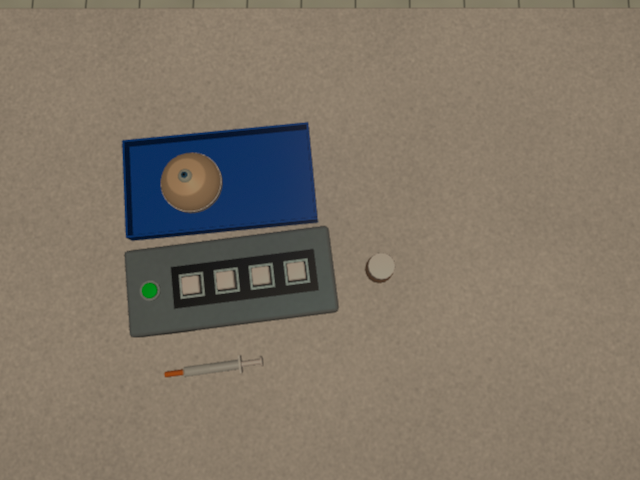

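View pics/side0.png

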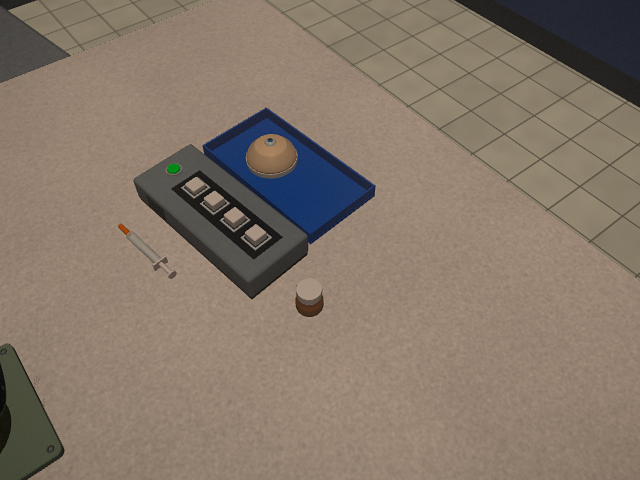

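View pics/wrist0.png

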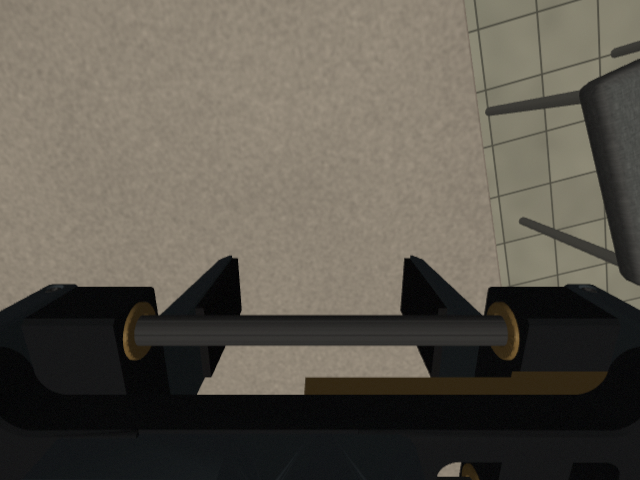

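The top view shows the lamp at (150,290) and the caps at about (191,285), (227,280), (261,275) and (297,271). The jar is at (380,267), the eye at (191,182) and the syringe around (215,368). Next I'll measure the caps and lamp in both views.

```bash
cat > h.py <<'E'
import numpy as np,cv2
def load(n):
    z=np.load(n);return [z[k] for k in("im","d","K","R","t")]
def ray(u,v,K,R,t,z):
    d=R.T@np.linalg.solve(K,[u,v,1.]);c=-R.T@t
    return c+d*(z-c[2])/d[2]
def pt(u,v,dep,K,R,t): return R.T@(np.linalg.solve(K,[u,v,1.])*dep-t)
E
python3 - <<'E'
from h import *
for n,box in(("top",(165,245,325,315)),("side",(170,165,285,260))):
    im,d,K,R,t=load(n+"0.npz");print(n,"cam",np.round(-R.T@t))
    x0,y0,x1,y1=box
    hsv=cv2.cvtColor(im,cv2.COLOR_RGB2HSV)
    g=cv2.inRange(hsv,(45,120,60),(75,255,255));m=cv2.moments(g,True);u,v=m['m10']/m['m00'],m['m01']/m['m00']
    print("lamp",u,v,np.round(ray(u,v,K,R,t,61),1))
    # top faces by depth -> world height
    vv,uu=np.mgrid[0:480,0:640]
    P=np.stack([(uu-K[0,2])/K[0,0],(vv-K[1,2])/K[1,1],np.ones_like(d)],-1)*d[...,None]
    W=(P-t)@R
    w=((im.min(2)>140)).astype(np.uint8);mm=np.zeros_like(w);mm[y0:y1,x0:x1]=1;w&=mm
    k,l,s,c=cv2.connectedComponentsWithStats(w)
    for i in range(1,k):
        if s[i,4]<40: continue
        q=W[l==i];zz=q[:,2]
        print(s[i],c[i].round(1),"z med",np.median(zz).round(1),"ray71",np.round(ray(*c[i],K,R,t,71),1))
    if n=="top":
        for X in((140,260),(240,320),(320,240),(340,350)): print(X,W[X[1],X[0]].round(1))
    cv2.imwrite(f"pics/{n}z.png",cv2.resize(im[y0:y1,x0:x1,::-1],None,fx=5,fy=5,interpolation=cv2.INTER_CUBIC)[:600,:800])
E
```

```text
top cam [403. -47. 846.]
lamp 149.0159574468085 290.03723404255317 [458.2 222.1  61. ]
(140, 260) [503.  239.7  56.6]
(240, 320) [415.8  87.8  56.1]
(320, 240) [535.3 -27.7  53.1]
(340, 350) [372.1 -58.9   0.7]
side cam [ 214. -516.  794.]
lamp 173.1153846153846 168.27884615384616 [455.5 218.9  61. ]
```

View pics/topz.png

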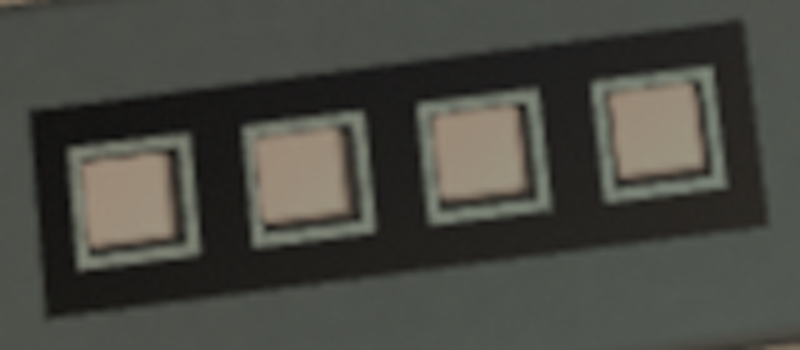

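View pics/sidez.png

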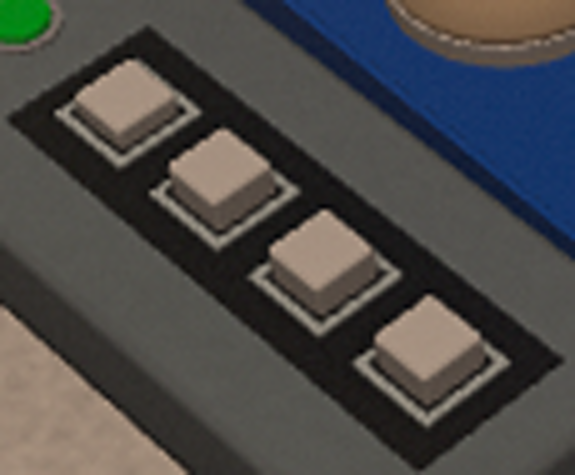

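```bash
python3 - <<'E'
from h import *
im,d,K,R,t=load("top0.npz")
x0,y0,x1,y1=165,245,325,315
a=im.astype(int)
w=np.zeros((480,640),np.uint8);w[y0:y1,x0:x1]=(((a[...,0]-a[...,2])>12)&(a.min(2)>110))[y0:y1,x0:x1]
k,l,s,c=cv2.connectedComponentsWithStats(w)
C=[]
for i in range(1,k):
    if s[i,4]<100: continue
    q=ray(*c[i],K,R,t,71);C.append(q)
    dd=d[l==i];print(s[i],c[i].round(1),q.round(1),"z",pt(*c[i],np.median(dd),K,R,t).round(1))
C=np.array(sorted(C,key=lambda p:-p[1]));print(np.linalg.norm(np.diff(C,axis=0),axis=1))
# light frames + dark panel at z=55
dk=np.zeros((480,640),np.uint8);dk[y0:y1,x0:x1]=(a.max(2)<60)[y0:y1,x0:x1]
cs,_=cv2.findContours(dk,cv2.RETR_EXTERNAL,cv2.CHAIN_APPROX_NONE);cn=max(cs,key=cv2.contourArea)
r=cv2.minAreaRect(cn);b=np.array([ray(*p,K,R,t,55) for p in cv2.boxPoints(r)]);print(b.round(1),b.mean(0).round(1))
v=C[0]-C[-1];print("dir",v,np.degrees(np.arctan2(v[1],v[0])))
# console top outline
im2,d2,K2,R2,t2=load("side0.npz")
a=im2.astype(int)
h=cv2.cvtColor(im2,cv2.COLOR_RGB2HSV)
w=((a[...,0]-a[...,2]>5)&(a.min(2)>115)).astype(np.uint8)
mm=np.zeros_like(w);cv2.fillPoly(mm,[np.array([(198,172),(280,237),(255,258),(172,188)])],1);w&=mm
k,l,s,c=cv2.connectedComponentsWithStats(w)
for i in range(1,k):
    if s[i,4]>60: print("side",s[i],c[i].round(1),ray(*c[i],K2,R2,t2,71).round(1))
E
```

```text
[288 261  17  19 250] [295.7 270.3] [487.5   6.7  71. ] z [487.5   6.7  70.7]
[251 267  18  17 252] [260.  274.9] [480.5  58.4  71. ] z [480.5  58.4  70.7]
[215 271  19  18 252] [224.3 279.6] [473.4 110.   71. ] z [473.4 110.1  70.6]
[181 276  18  18 250] [189.6 284.3] [466.2 160.1  71. ] z [466.6 161.5  65.9]
[50.57406921 52.17062665 52.1306365 ]
[[493.3 197.   55. ]
 [522.9 -17.1  55. ]
 [461.  -25.9  55. ]
 [431.9 185.6  55. ]] [477.3  84.9  55. ]
dir [-21.27860535 153.40583421   0.        ] 97.89699035791658
side [185 177  19  14 148] [194.3 183.6] [462.6 154.8  71. ]
side [204 191  19  15 157] [213.2 197.7] [471.2 107.9  71. ]
side [224 207  20  16 171] [233.5 214.4] [478.1  56.6  71. ]
side [245 224  21  17 183] [254.9 232. ] [485.2   5.1  71. ]
```

Depth puts cap 1, next to the lamp, about 5 mm below the other three. I'll still tap all four in order. First I shut the gripper and move above key 1, turned to line up with the row.

Request:
step_arm([
  [-20, -15, 5, 0, 0, -0.03, 1],
  [-60, -44, 20, 0, 0, -0.1, 1],
  [-100, -73, 30, 0, 0, -0.15, 1],
  [-140, -102, 40, 0, 0, -0.2, 1],
  [-180, -131, 50, 0, 0, -0.25, 1],
  [-220, -160, 60, 0, 0, -0.3, 1],
  [-260, -189, 70, 0, 0, -0.35, 1],
  [-300, -218, 80, 0, 0, -0.4, 1],
  [-340, -247, 90, 0, 0, -0.4, 1],
  [-375, -272, 95, 0, 0, -0.4, 1],
  [-400, -290, 100, 0, 0, -0.4, 1],
  [-408, -296, 100, 0, 0, -0.4, 1],
  [-408, -296, 100, 0, 0, -0.4, 1],
  [-408, -296, 100, 0, 0, -0.4, 1],
  [-408, -296, 100, 0, 0, -0.4, 1],
], force=20)

```text
time: 2.02
tcp_pos: [466.4, 162.9, 114.1]
tcp_rot: [[-0.991, -0.135, 0.0], [-0.135, 0.991, 0.0], [-0.0, 0.0, -1.0]]
wrist_force: [-0.1, -0.5, -0.2]
gripper_width: 0.008
```

```bash
python3 - <<'E'
from station import status,camera
import numpy as np,cv2
im,d=camera("side");cv2.imwrite("pics/s1.png",im[:,:,::-1])
o=status.get_obs()
for k in("time","tcp_pos","tcp_rot","wrist_force","gripper_width"):print(k,np.round(o[k],3).tolist())
e=np.array([466.5,161.5,100])-o["tcp_pos"];print("tool shift",np.round(np.array(o["tcp_rot"]).T@e,1))
E
```

```text
time 2.075
tcp_pos [466.515, 162.787, 114.138]
tcp_rot [[-0.991, -0.135, 0.0], [-0.135, 0.991, 0.0], [-0.0, 0.0, -1.0]]
wrist_force [-0.673, 0.585, -1.167]
gripper_width 0.007
tool shift [ 0.2 -1.3 14.1]
```

View pics/s1.png

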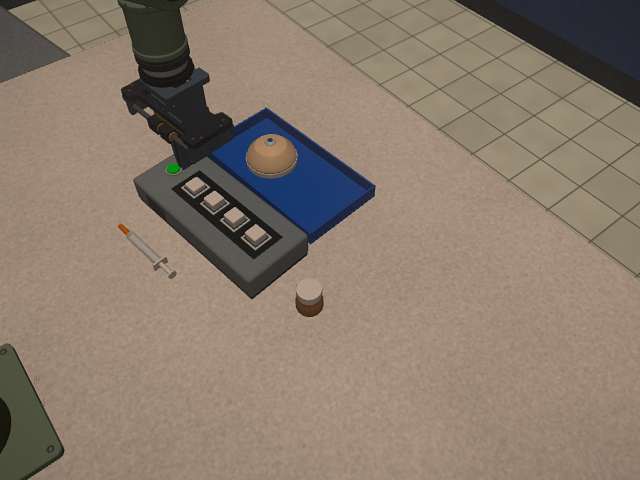

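The shut fingertips are above key 1, near (195,160), clear of everything else. Next I go down to just above the cap.

Request:
step_arm([
  [0, -1, 20, 0, 0, 0, 1],
  [0, -1, 38, 0, 0, 0, 1],
  [0, -1, 42, 0, 0, 0, 1],
  [0, -1, 42, 0, 0, 0, 1],
  [0, -1, 42, 0, 0, 0, 1],
])

```text
time: 2.7
tcp_pos: [467.6, 161.4, 72.6]
tcp_rot: [[-0.991, -0.134, 0.001], [-0.134, 0.991, 0.001], [-0.001, 0.0, -1.0]]
wrist_force: [0.4, 0.3, 0.0]
gripper_width: 0.007
```

```bash
cat > f.py <<'E'
from station import status,camera
import numpy as np
F=[];Z=[]
for i in range(8):
    im,d=camera("side");o=status.get_obs();F.append(o["wrist_force"]);Z.append(o["tcp_pos"])
F=np.array(F);print("t",o["time"],"F",F.mean(0).round(2),"sd",F.std(0).round(2),"tcp",np.mean(Z,0).round(2))
E
python3 f.py
```

```text
t 3.1 F [-0.39  0.3  -0.01] sd [0.51 0.61 0.36] tcp [467.35 161.16  72.35]
```

Request:
step_arm([
  [0, 0, 2, 0, 0, 0, 1],
  [0, 0, 4, 0, 0, 0, 1],
  [0, 0, 4, 0, 0, 0, 1],
])

```text
time: 3.48
tcp_pos: [466.9, 161.0, 67.7]
tcp_rot: [[-0.991, -0.134, -0.001], [-0.134, 0.991, -0.0], [0.001, -0.0, -1.0]]
wrist_force: [0.0, 0.5, -0.2]
gripper_width: 0.006
```

```bash
python3 f.py
```

```text
t 3.875 F [0.27 0.29 0.13] sd [0.29 0.57 0.5 ] tcp [467.11 161.07  67.94]
```

There's no force at 68 mm, where an up key would give about 2.4 N. I continue gently until it touches.

Request:
step_arm([
  [0, 0, 1, 0, 0, 0, 1],
  [0, 0, 2, 0, 0, 0, 1],
  [0, 0, 2, 0, 0, 0, 1],
])

```text
time: 4.25
tcp_pos: [467.1, 161.1, 66.2]
tcp_rot: [[-0.991, -0.134, 0.0], [-0.134, 0.991, 0.0], [-0.0, 0.0, -1.0]]
wrist_force: [-0.8, -0.6, 3.8]
gripper_width: 0.006
```

```bash
python3 f.py
```

```text
t 4.65 F [-0.96 -0.48  3.11] sd [0.38 0.45 0.43] tcp [467.14 161.08  66.11]
```

Key 1 is firm: 3.1 N at 66.1 mm, the latched height. Key 2 next.

Request:
step_arm([
  [0, 0, -8, 0, 0, 0, 1],
  [0, 0, -20, 0, 0, 0, 1],
  [0, -15, -20, 0, 0, 0, 1],
  [0, -35, -20, 0, 0, 0, 1],
  [0, -50, -20, 0, 0, 0, 1],
  [0, -52, -20, 0, 0, 0, 1],
  [0, -52, -20, 0, 0, 0, 1],
  [0, -52, -12, 0, 0, 0, 1],
  [0, -52, -7, 0, 0, 0, 1],
  [0, -52, -5, 0, 0, 0, 1],
  [0, -52, -3, 0, 0, 0, 1],
  [0, -52, -2, 0, 0, 0, 1],
  [0, -52, -2, 0, 0, 0, 1],
  [0, -52, -2, 0, 0, 0, 1],
])

```text
time: 6.4
tcp_pos: [474.0, 109.6, 68.1]
tcp_rot: [[-0.991, -0.134, 0.0], [-0.134, 0.991, 0.0], [-0.0, 0.0, -1.0]]
wrist_force: [-1.5, 0.8, 2.7]
gripper_width: 0.004
```

```bash
python3 f.py
```

```text
t 6.8 F [-1.76  0.29  2.28] sd [0.53 0.25 0.59] tcp [474.07 109.54  68.02]
```

Key 2 gave 2.3 N at 3 mm down, so it is up and springy. Key 3 next.

Request:
step_arm([
  [0, 0, -8, 0, 0, 0, 1],
  [0, 0, -18, 0, 0, 0, 1],
  [0, -15, -18, 0, 0, 0, 1],
  [0, -35, -18, 0, 0, 0, 1],
  [0, -50, -18, 0, 0, 0, 1],
  [0, -52, -18, 0, 0, 0, 1],
  [0, -52, -18, 0, 0, 0, 1],
  [0, -52, -10, 0, 0, 0, 1],
  [0, -52, -5, 0, 0, 0, 1],
  [0, -52, -3, 0, 0, 0, 1],
  [0, -52, -1, 0, 0, 0, 1],
  [0, -52, 0, 0, 0, 0, 1],
  [0, -52, 0, 0, 0, 0, 1],
  [0, -52, 0, 0, 0, 0, 1],
])

```text
time: 8.55
tcp_pos: [481.0, 58.0, 68.1]
tcp_rot: [[-0.991, -0.134, 0.0], [-0.134, 0.991, 0.0], [-0.0, 0.0, -1.0]]
wrist_force: [-1.7, 1.0, 1.5]
gripper_width: 0.004
```

```bash
python3 f.py
```

```text
t 8.95 F [-1.56  1.1   2.46] sd [0.49 0.51 0.5 ] tcp [481.03  58.    68.02]
```

Key 3 is up too, at 2.5 N. Key 4 next.

Request:
step_arm([
  [0, 0, -8, 0, 0, 0, 1],
  [0, 0, -18, 0, 0, 0, 1],
  [0, -15, -18, 0, 0, 0, 1],
  [0, -35, -18, 0, 0, 0, 1],
  [0, -50, -18, 0, 0, 0, 1],
  [0, -52, -18, 0, 0, 0, 1],
  [0, -52, -18, 0, 0, 0, 1],
  [0, -52, -10, 0, 0, 0, 1],
  [0, -52, -5, 0, 0, 0, 1],
  [0, -52, -3, 0, 0, 0, 1],
  [0, -52, -1, 0, 0, 0, 1],
  [0, -52, 0, 0, 0, 0, 1],
  [0, -52, 0, 0, 0, 0, 1],
  [0, -52, 0, 0, 0, 0, 1],
])

```text
time: 10.7
tcp_pos: [488.0, 6.5, 68.1]
tcp_rot: [[-0.991, -0.134, 0.0], [-0.134, 0.991, 0.0], [-0.0, 0.0, -1.0]]
wrist_force: [-2.4, 1.7, 2.6]
gripper_width: 0.001
```

```bash
python3 f.py
```

```text
t 11.1 F [-1.97  1.21  2.56] sd [0.42 0.5  0.54] tcp [488.     6.46  68.02]
```

All four keys are tapped and key 1 is the latched one. I go back above key 1.

Request:
step_arm([
  [0, 0, -8, 0, 0, 0, 1],
  [0, 0, -20, 0, 0, 0, 1],
  [0, 15, -22, 0, 0, 0, 1],
  [0, 40, -22, 0, 0, 0, 1],
  [0, 70, -22, 0, 0, 0, 1],
  [0, 100, -22, 0, 0, 0, 1],
  [0, 130, -22, 0, 0, 0, 1],
  [0, 150, -22, 0, 0, 0, 1],
  [0, 156, -22, 0, 0, 0, 1],
  [0, 156, -22, 0, 0, 0, 1],
  [0, 156, -12, 0, 0, 0, 1],
  [0, 156, -4, 0, 0, 0, 1],
  [0, 156, 0, 0, 0, 0, 1],
  [0, 156, 2, 0, 0, 0, 1],
  [0, 156, 4, 0, 0, 0, 1],
  [0, 156, 6, 0, 0, 0, 1],
  [0, 156, 7, 0, 0, 0, 1],
  [0, 156, 7, 0, 0, 0, 1],
  [0, 156, 7, 0, 0, 0, 1],
])

```text
time: 13.48
tcp_pos: [466.7, 160.5, 61.5]
tcp_rot: [[-0.991, -0.134, -0.001], [-0.134, 0.991, -0.001], [0.001, -0.001, -1.0]]
wrist_force: [-2.1, -3.1, 6.1]
gripper_width: 0.009
```

```bash
python3 f.py
```

```text
t 13.875 F [-2.56 -2.69  6.09] sd [0.6  0.37 0.32] tcp [466.71 160.54  61.47]
```

It is about 9.6 mm down. I go slightly further to the stop, then lift clear and back off to look.

Request:
step_arm([
  [0, 0, 1, 0, 0, 0, 1],
  [0, 0, 1, 0, 0, 0, 1],
  [0, 0, 1, 0, 0, 0, 1],
])

```text
time: 14.25
tcp_pos: [466.7, 160.6, 61.2]
tcp_rot: [[-0.991, -0.134, -0.0], [-0.134, 0.991, -0.001], [0.0, -0.001, -1.0]]
wrist_force: [-3.5, -3.1, 12.0]
gripper_width: 0.0
```

Request:
step_arm([
  [0, 0, -3, 0, 0, 0, 1],
  [0, 0, -10, 0, 0, 0, 1],
  [0, 0, -30, 0, 0, 0, 1],
  [0, 0, -60, 0, 0, 0, 1],
  [20, 30, -90, 0, 0, 0, 1],
  [50, 70, -110, 0, 0, 0, 1],
  [80, 110, -120, 0, 0, 0, 1],
  [110, 150, -120, 0, 0, 0, 1],
  [140, 190, -120, 0, 0, 0, 1],
  [150, 210, -120, 0, 0, 0, 1],
  [150, 210, -120, 0, 0, 0, 1],
  [150, 210, -120, 0, 0, 0, 1],
])

```text
time: 15.75
tcp_pos: [290.7, 348.8, 180.0]
tcp_rot: [[-0.991, -0.134, 0.0], [-0.134, 0.991, 0.0], [-0.0, 0.0, -1.0]]
wrist_force: [0.5, -0.2, 0.5]
gripper_width: 0.008
```

```bash
python3 - <<'E'
from h import *
from station import camera,camera_params
for n in("top","side"):
    p=camera_params(n);K,R,t=map(np.array,(p["camera_matrix"],p["R"],p["t"]))
    im,d=camera(n);cv2.imwrite(f"pics/{n}9.png",im[:,:,::-1])
    if n=="top":
        d0=load("top0.npz")[1]
        for c in((189,284),(224,279),(260,275),(295,270)):
            m=lambda D:np.median(D[c[1]-4:c[1]+5,c[0]-4:c[0]+5])
            print(c,"z before",pt(*c,m(d0),K,R,t).round(1)[2],"after",pt(*c,m(d),K,R,t).round(1)[2])
        for nm,(x,y,r) in dict(eye=(191,182,30),jar=(380,267,16),syr=(215,368,52)).items():
            A=load("top0.npz")[0][y-r:y+r,x-r:x+r].astype(int);B=im[y-r:y+r,x-r:x+r].astype(int);print(nm,"max img diff",np.abs(A-B).max(),np.abs(A-B).mean().round(2))
E
python3 f.py
```

```text
(189, 284) z before 66.0 after 70.4
(224, 279) z before 70.6 after 70.6
(260, 275) z before 70.7 after 70.4
(295, 270) z before 70.6 after 70.6
eye max img diff 6 0.47
jar max img diff 2 0.42
syr max img diff 4 0.38
t 16.25 F [-0.06 -0.09  0.  ] sd [0.28 0.41 0.45] tcp [290.75 348.7  179.96]
```

View pics/side9.png

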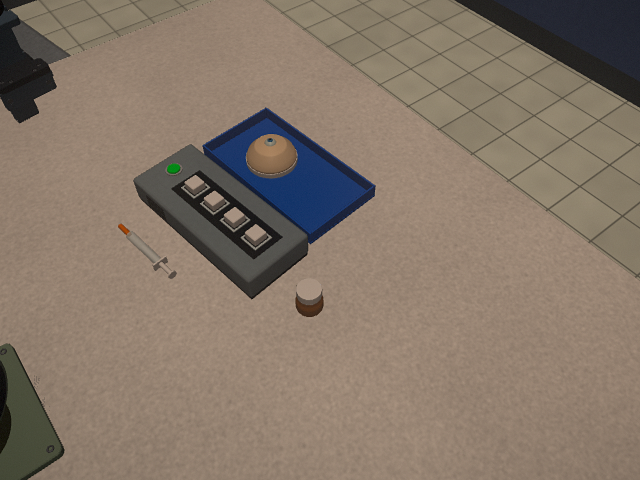

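All four caps, from (195,185) to (256,236), now stand at the same height. Nothing else has moved and the arm is clear.

```bash
python3 -c "
from station import bot
print(bot.finish_job())"
```

```text
the job is handed in; nothing more can be done
None
```

The latched key was the one beside the green lamp. It has been released and stands up with the other three, and the job is handed in at about 16 s.

- **Taps:** I tapped the keys in order from the lamp. Key 1 was firm, giving about 3.1 N at its latched height of 66 mm. Keys 2, 3 and 4 were springy, giving about 2.3–2.6 N at roughly 3 mm down, well short of being pushed in.
- **Press:** Only after all four taps did I press key 1 to its stop (12 N), then lift clear.
- **Last checks:** Depth from the top camera shows cap 1 rose from 66.0 to 70.4 mm, level with the others at 70.4–70.6 mm. The eye, syringe and jar look unchanged in the pictures. The arm is well clear and the wrist force reads about zero.

No check failed or disagreed. The force readings carried about 0.5 N of noise, so I averaged eight of them for each tap.

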